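Top up the sloping bottle rack

ROBOT

A 6-joint arm with a two-finger parallel gripper is mounted at the origin on a cart in front of the work surface, level with it; the furniture and walls round the work are solid. World frame = base frame: x ahead of the robot, y to its left, z up, the work surface at z = 0. Lengths are in m, angles in rad, forces in N, time in s.
With the tool pointing down it reaches from about 0.25 to 0.8 m from the base axis. Payload 8.5 kg.
Tool frame: the origin (TCP) lies at the very end of the fingers, on their centre line; the grasp point (between the pads) lies 19 mm behind it; z points along the fingers, y is the line along which they close (so a half turn about z gives the same grasp; the last joint's range is limited). The gripper opens to 85 mm and grips with 20 to 120 N. Pads are 22 mm wide; open, the fingers measure 114 mm over their backs; the gripper's body (76 mm by 85 mm) begins 54 mm behind the grasp point. The pads swing forward as they close: fully open they stand 13 mm farther back than shut.
Start: joints at [-1.302, 0.238, -0.013, 1.319, 0, 1.571], TCP at [0.139, -0.506, 0.231] pointing down, gripper open.
Joint ranges: [-2.66, 2.66], [-1.03, 1.9], [-1.14, 1.46], [-1.82, 2.27], [-1.45, 1.34], [-3.14, 3.14]. Speed limits (rad/s): [2.22, 2.22, 2.79, 3.14, 3.14, 3.14].

INTERFACE

Orientations are given as a unit quaternion [x, y, z, w].
In Python, from bench import manip, viewer, ticket gives the robot as it stands. The module is installed in compiled form; this text tells all that it offers.
- The arm moves only by the tool arm_command, never from a script. Its argument "series" is a list of rows, each a list of 2 entries, a list of its own where there are three numbers: the shift along the tool's x, y, z in m, then the turn about the tool's z in rad. In form: [[[dx, dy, dz], roll], ...]. A call has 1 to 5 rows; each row shifts and turns the commanded pose from where the row before left it, along the tool's axes as they then stand; what a row does not reach is not made up. A row lasts 1/8 s, in which the tool goes at most 62.5 mm and 10.7 degrees, less where a joint would pass 70% of its speed; a pose out of reach is approached as far as the arm can. A call is refused whole if a number of a shift passes 0.0625 or a number of a turn 0.188, either way. A call with a gripper value outside its range is refused whole. "claw" is the opening, from -1 (shut) to 1 (fully open), set as the call begins (left out, the last holds). The fingers move at their own pace and stop on an object; the grip force is fixed at half the most. Time passes only in rows, so rows that do not move let the fingers close. It gives the time, the measured TCP pose, the force, the opening and the grip force at its end, in the units of the state.
- manip.get_state(): the state, without advancing time (a new reading comes with each control period).
- viewer.capture(name): name is "side" or "top"; returns a dict with "frame" (480x640x3 uint8, red, green, blue), "depth" (480x640 float32, m along the optical axis (not along the pixel's ray), 0 where there is no reading), "camera_matrix" (3x3 intrinsics, pixels), "R" (3x3) and "t" (3): a world point X has camera coordinates R X + t. Camera axes: x right, y down, z forward; pixel columns grow to the right and rows downward; lengths in m; the calibration is good to about 2 mm. A picture is of the moment at which its call begins.
- ticket.job_done(): hands the job in; it is judged then, once.
The state is a dict: "clock": time; "joint_pos": joint angles; "dq": joint speeds; "joint_efforts": joint torques, N m; "tool_pos": TCP position; "tcp_rot": TCP orientation; "ft_force": force on the tool from outside, world axes, zero at the start; "torque": the same for the moment, N m; "gripper_width": finger opening in m; "grip_force": force on a finger pad.
Only numpy, scipy, OpenCV 4.12 (cv2) and the standard library are available. Lean on these libraries where they do the work, as an engineer would, in place of code of your own. Each camera call takes 0.05 s, during which the arm holds its last target. There are 200 camera calls.

TASK

Two pockets of the sloping bottle rack are empty. Put one of the two spare bottles (the wide ones standing in front, same as those in the rack) into each, cap up and fully down on the pocket floor, then swing the wire hold-down bail forward over the row until it is fully closed. Leave the bottles already in the rack and the blanking plug in their pockets, and do not disturb the slim vial or the timer.

Things in the scene. Friction and masses are not known exactly. Their poses are not given: they have to be found in the camera images.
- rack: white sheet-metal stand of a sloping bottle rack, 135 x 262 mm foot, fixed; where it stands and how it is turned vary; origin on the table under the middle of the row of pockets, y along the row, -x is its front (towards the robot), z up
- tray: grey tray fixed on the stand, sloping 35 degrees down to the front: one row of six square pockets, 38 mm inside, 22 mm deep, 43 mm apart, walls 4 to 5 mm; 46 x 262 mm outside. Origin mid-row on the pocket floors, 30 mm above the table; y along the row, z out of the pockets (leaning 35 degrees to the front), x up the slope. With the bail open the space over and beside the row is free
- bail (a joint): steel wire hold-down bail over the row, rad: 0 = closed, on its stop, its bar lying over the caps 5 mm clear of seated bottles; about 1.55 to 1.8 at the start = open, standing up behind the row; 1.9 = end stop. Stiff hinge: stays where it is left, moves with about 1 to 2 N at the bar
- bail_hinge (a point): middle of the bail's hinge axis; the axis runs along the tray's y, 44 mm up the slope (tray x) from the row and 34 mm above the pocket floors (tray z); a bail angle q turns the bar about it, open = up and back, closed = forward and down. The space behind the tray, between the ends, is free
- bail_bar (a point): middle of the bail's cross bar, 8 mm round, 280 mm long, 56 mm from the hinge axis (at q = 0: tray x = 0, z = 69 mm); here a black tab 36 mm wide, 5 mm thick stands out 16 mm past the bar's centre, away from the hinge
- pocket_0 (a point): centre of the floor of pocket 0 of 6, counted from the right-hand end of the row (rack -y) to the left; may hold a bottle, the blanking plug or nothing
- pocket_1 (a point): centre of the floor of pocket 1 of 6, counted from the right-hand end of the row (rack -y) to the left; may hold a bottle, the blanking plug or nothing
- pocket_2 (a point): centre of the floor of pocket 2 of 6, counted from the right-hand end of the row (rack -y) to the left; may hold a bottle, the blanking plug or nothing
- pocket_3 (a point): centre of the floor of pocket 3 of 6, counted from the right-hand end of the row (rack -y) to the left; may hold a bottle, the blanking plug or nothing
- pocket_4 (a point): centre of the floor of pocket 4 of 6, counted from the right-hand end of the row (rack -y) to the left; may hold a bottle, the blanking plug or nothing
- pocket_5 (a point): centre of the floor of pocket 5 of 6, counted from the right-hand end of the row (rack -y) to the left; may hold a bottle, the blanking plug or nothing
- stock_0: one of the three bottles already in pockets of the rack (which pockets varies), alike to the spares: bottle, round white body 33 mm across up to about 45 mm, then a shoulder and a screw cap 23 mm across, 60 mm tall in all; about 20 to 50 g; origin at the centre of its underside, z up through the cap
- stock_1: one of the three bottles already in pockets of the rack (which pockets varies), alike to the spares: bottle, round white body 33 mm across up to about 45 mm, then a shoulder and a screw cap 23 mm across, 60 mm tall in all; about 20 to 50 g; origin at the centre of its underside, z up through the cap
- stock_2: one of the three bottles already in pockets of the rack (which pockets varies), alike to the spares: bottle, round white body 33 mm across up to about 45 mm, then a shoulder and a screw cap 23 mm across, 60 mm tall in all; about 20 to 50 g; origin at the centre of its underside, z up through the cap
- blank: white blanking plug sitting in one pocket: 34 mm square block 20 mm tall, nearly level with the pocket walls, with a low 5 mm ridge on top; 50 g; origin at the centre of its underside. Its pocket is out of use, not empty
- spare_0: one of the two spare bottles standing upright loose on the table in front of the rack: bottle, round white body 33 mm across up to about 45 mm, then a shoulder and a screw cap 23 mm across, 60 mm tall in all; about 20 to 50 g; origin at the centre of its underside, z up through the cap
- spare_1: one of the two spare bottles standing upright loose on the table in front of the rack: bottle, round white body 33 mm across up to about 45 mm, then a shoulder and a screw cap 23 mm across, 60 mm tall in all; about 20 to 50 g; origin at the centre of its underside, z up through the cap
- vial: bystander: a slimmer bottle of another kind, 21 mm across and 53 mm tall, standing among the spares; it does not belong in this rack; origin at the centre of its underside
- timer: bystander: flat white bench timer, 44 x 60 x 16 mm, lying on the table; origin at the centre of its underside
There are look-alikes about, which are no part of the job. Leave any blue or pink look-alike of the spare_0 alone.

How it is judged:
On the way, in this order (a step that is already met when the one before it is completed fails the run):
1. both spare bottles stand in pockets of the rack, fully down and let go ((distance between spare_0 and pocket_0 below 0.01 m or distance between spare_0 and pocket_1 below 0.01 m or distance between spare_0 and pocket_2 below 0.01 m or distance between spare_0 and pocket_3 below 0.01 m or distance between spare_0 and pocket_4 below 0.01 m or distance between spare_0 and pocket_5 below 0.01 m) and angle between the z axis of each of spare_0, spare_1 and the z axis of tray, either way round below 0.15 rad and (distance between spare_1 and pocket_0 below 0.01 m or distance between spare_1 and pocket_1 below 0.01 m or distance between spare_1 and pocket_2 below 0.01 m or distance between spare_1 and pocket_3 below 0.01 m or distance between spare_1 and pocket_4 below 0.01 m or distance between spare_1 and pocket_5 below 0.01 m) and contact force between the fingers and spare_0 below 0.1 N and contact force between the fingers and spare_1 below 0.1 N), for 0.2 s.
2. the bail is closed over the row (value of joint bail below 0.1 rad), for 0.2 s.
At the end, for the whole second after the job is handed in: each spare within 10 mm of a pocket floor's centre and 0.15 rad of square to it; bail within 0.1 rad of closed; the three stock bottles and the plug within 10 mm, and vial and timer within 30 mm, of where they were; spares let go, rack contents at rest (all of step 1 and value of joint bail below 0.1 rad and distance of each of stock_0, stock_1, stock_2, blank from where it was at the start of the episode below 0.01 m and linear speed of each of spare_0, spare_1, stock_0, stock_1, stock_2, blank below 0.02 m/s and distance of each of vial, timer from where it was at the start of the episode below 0.03 m); the robot touches nothing.
It fails at once if a bottle already in the rack or the blanking plug is pulled out of its pocket (more than 20 mm from where it was) (distance of any of stock_0, stock_1, stock_2, blank from where it was at the start of the episode above 0.02 m).
It fails at once if the vial or the timer is pushed more than 30 mm from its place or the vial is knocked over (distance of any of vial, timer from where it was at the start of the episode above 0.03 m or angle between vial's own z axis and vertical above 0.6 rad).
It also fails if it takes over 59 s, if anything falls off the work surface, if the arm or the gripper's body presses on something with over 40 N, if the wrist force passes 120 N, or if a joint passes its speed limit or range.

## Working session

There is one attempt and no reset: what is moved stays moved. The work goes in short steps, Python scripts to look and compute and a tool call to move; the robot and the scene stay as the last step left them, time stands still between calls to the robot, and variables do not carry over. Pictures are saved under pics/ and viewed, at most 10 in all, crops included, and the job is handed in when it is done.

Besides the shell and the picture viewer there is one more tool, called after "Request:" by a JSON object that holds its "name" and its "arguments", one argument or row to a line. arm_command: Moves the arm, as the interface text tells. Its arguments: {"type":"object","properties":{"series":{"type":"array"},"claw":{"type":"number"}},"required":["series"]}

```bash
mkdir -p pics
python3 - <<'E'
from bench import manip, viewer
import cv2,numpy as np
s=manip.get_state();print({k:np.round(v,3).tolist() for k,v in s.items()})
for n in("side","top"):
    c=viewer.capture(n);cv2.imwrite(f"pics/{n}0.png",c["frame"][:,:,::-1]);np.savez(f"{n}0.npz",**c)
    print(n,c["camera_matrix"].tolist(),np.round(c["R"],3).tolist(),np.round(c["t"],3).tolist())
E
```

```text
{'clock': 0.0, 'joint_pos': [-1.302, 0.239, -0.014, 1.319, 0.0, 1.571], 'dq': [-0.0, 0.0, 0.001, 0.001, -0.0, -0.001], 'joint_efforts': [0.001, -53.878, 34.643, 0.019, 0.0, 0.0], 'tool_pos': [0.139, -0.506, 0.231], 'tcp_rot': [0.991, 0.134, -0.0, -0.001], 'ft_force': [0.271, -0.635, -0.262], 'torque': [0.01, 0.008, 0.012], 'grip_force': 0.0, 'gripper_width': 0.085}
side [[442.14866897107856, 0.0, 317.74829921791445], [0.0, 442.14866897107856, 229.40777963751455], [0.0, 0.0, 1.0]] [[0.997, -0.075, -0.005], [-0.042, -0.499, -0.866], [0.062, 0.863, -0.5]] [-0.476, 0.125, 0.822]
top [[566.351260473492, 0.0, 314.8144127444565], [0.0, 566.351260473492, 241.58540987781936], [0.0, 0.0, 1.0]] [[0.073, -0.997, 0.004], [-0.974, -0.072, -0.216], [0.216, 0.012, -0.976]] [0.037, 0.523, 0.87]
```

View pics/top0.png

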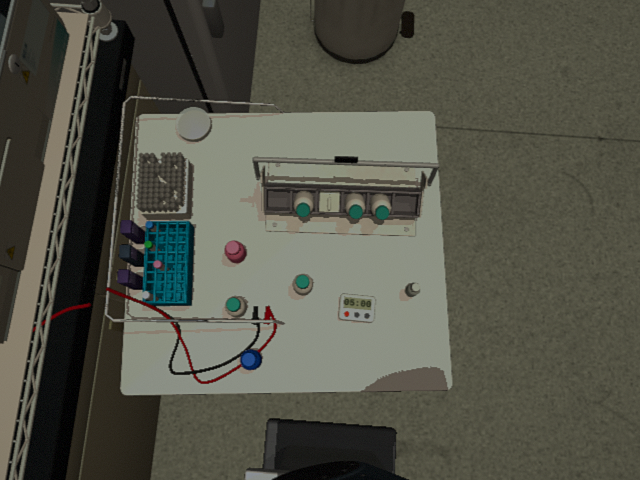

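View pics/side0.png

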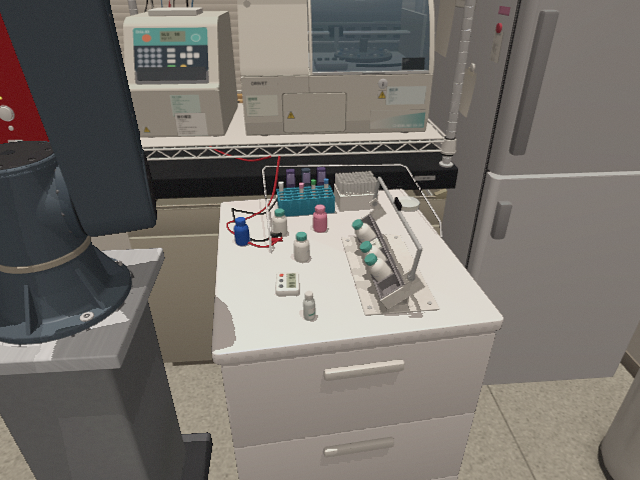

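The top view shows pockets 0 (px 407,205) and 5 (278,200) empty. There are bottles in 1, 2 and 4 (381, 355, 303) and the plug in 3 (329,203). The spares are at (303,284) and (236,305), the pink bottle at (235,250), the blue one at (250,359), the vial at (413,289) and the timer at (357,307). A wire rail runs along (110–283, ~322), so I need its height.

```bash
cat > h.py <<'E'
import numpy as np,cv2
from bench import manip,viewer
def load(n): return dict(np.load(f"{n}0.npz"))
def cloud(c):
    K,R,t,d=c["camera_matrix"],c["R"],c["t"],c["depth"]
    v,u=np.mgrid[:480,:640]; p=np.stack([(u-K[0,2])/K[0,0]*d,(v-K[1,2])/K[1,1]*d,d],-1)
    return (p-t)@R
def ray(c,uv,z):
    K,R,t=c["camera_matrix"],c["R"],c["t"]; o=-R.T@t
    d=R.T@np.linalg.inv(K)@[uv[0],uv[1],1]; return o+d*(z-o[2])/d[2]
def blobs(c,lo,hi,amin=25):
    m=cv2.inRange(cv2.cvtColor(c["frame"],cv2.COLOR_RGB2HSV),lo,hi)
    n,l,s,ce=cv2.connectedComponentsWithStats(m)
    return [(ce[i],s[i],l==i) for i in range(1,n) if s[i,4]>=amin]
E
python3 - <<'E'
from h import *
np.set_printoptions(precision=4,suppress=True)
for n in("top","side"):
    c=load(n);P=cloud(c)
    print(n,"cam",-c["R"].T@c["t"])
    for ce,s,m in blobs(c,(75,100,60),(92,255,255)):
        if s[4]>700: continue
        q=P[m];q=q[(c["depth"][m]>0)]; zt=np.percentile(q[:,2],95); top=q[q[:,2]>zt-.003]
        print("teal",ce,s[4],"mean",q.mean(0),"ztop",zt,"topmean",top.mean(0),"mid",(q.min(0)+q.max(0))/2)
c=load("top");P=cloud(c)
for name,(u0,u1,v0,v1) in dict(vial=(404,422,280,298),timer=(336,378,292,323),pink=(222,248,238,265),probes=(250,286,303,330),blue=(238,264,346,372)).items():
    q=P[v0:v1,u0:u1].reshape(-1,3);q=q[q[:,2]>.008];print(name,q.min(0),q.max(0),np.median(q,0))
# rail
for u in range(120,285,20):
    q=P[312:330,u]; i=q[:,2].argmax(); print("rail",u,312+i,q[i])
for u in (105,112,115,125): 
  for v in (120,200,280):
    q=P[v-2:v+3,u-6:u+7].reshape(-1,3); print(u,v,q[q[:,2].argmax()])
# bail bar
for u in (270,300,330,345,360,390,420):
    q=P[150:172,u]; i=q[:,2].argmax(); print("bar",u,150+i,q[i])
# profile through empty pockets and plug
for u in (278,329,407):
    print(u,[(v,P[v,u].round(3).tolist()) for v in range(172,240,5)])
E
```

```text
top cam [0.3191 0.0643 0.9624]
teal [302.6959 209.6689] 148 mean [0.5665 0.0983 0.0764] ztop 0.08212257393741655 topmean [0.5713 0.0986 0.0808] mid [0.5673 0.0986 0.0438]
teal [355.449  211.5646] 147 mean [0.5696 0.0126 0.0763] ztop 0.08255994344368325 topmean [0.5745 0.0133 0.0817] mid [0.5702 0.0119 0.045 ]
teal [381.8345 212.4345] 145 mean [ 0.5711 -0.03    0.0769] ztop 0.08237097769584396 topmean [ 0.5761 -0.0297  0.0812] mid [ 0.572  -0.0303  0.0762]
teal [302.0935 281.1295] 139 mean [0.4524 0.0907 0.0593] ztop 0.06189353771834921 topmean [0.452  0.0909 0.0604] mid [0.4525 0.0908 0.0591]
teal [232.7571 303.9071] 140 mean [0.4078 0.198  0.0592] ztop 0.06173700889951375 topmean [0.4071 0.1982 0.0602] mid [0.4076 0.1984 0.0581]
side cam [ 0.4291 -0.6832  0.5167]
teal [194.082   31.0328] 61 mean [0.2039 0.5806 0.3907] ztop 0.397994038233718 topmean [0.1895 0.5848 0.3974] mid [0.1898 0.5778 0.3798]
teal [279.5556 211.746 ] 63 mean [0.4073 0.2017 0.054 ] ztop 0.06139873774827957 topmean [0.4064 0.1949 0.0604] mid [0.4068 0.2323 0.0349]
teal [357.1818 223.8788] 66 mean [0.5655 0.0917 0
[... 2427 characters left out ...]
), (197, [0.598, 0.057, 0.052]), (202, [0.59, 0.056, 0.051]), (207, [0.583, 0.056, 0.045]), (212, [0.578, 0.055, 0.033]), (217, [0.578, 0.054, 0.001]), (222, [0.568, 0.053, 0.002]), (227, [0.559, 0.053, 0.003]), (232, [0.551, 0.052, 0.001]), (237, [0.542, 0.052, -0.002])]
407 [(172, [0.67, -0.079, 0.004]), (177, [0.661, -0.08, 0.003]), (182, [0.65, -0.079, 0.006]), (187, [0.63, -0.075, 0.04]), (192, [0.615, -0.072, 0.058]), (197, [0.614, -0.076, 0.035]), (202, [0.607, -0.078, 0.027]), (207, [0.6, -0.079, 0.022]), (212, [0.59, -0.078, 0.026]), (217, [0.579, -0.078, 0.033]), (222, [0.578, -0.082, 0.004]), (227, [0.568, -0.082, 0.007]), (232, [0.56, -0.083, 0.004]), (237, [0.552, -0.084, 0.0])]
```

```bash
cat >> h.py <<'E'
YAW=0.040; O=np.array([.6055,.0355,.030])
c35,s35=np.cos(np.radians(35)),np.sin(np.radians(35))
def rackframe(P,yaw=None,o=None):
    y=YAW if yaw is None else yaw; q=P-(O if o is None else o)
    return np.stack([q[...,0]*np.cos(y)+q[...,1]*np.sin(y),-q[...,0]*np.sin(y)+q[...,1]*np.cos(y),q[...,2]],-1)
def trayframe(P):
    r=rackframe(P); return np.stack([r[...,0]*c35+r[...,2]*s35,r[...,1],-r[...,0]*s35+r[...,2]*c35],-1)
def world(x,y,z):  # rack coords (z above table)
    return np.array([O[0]+x*np.cos(YAW)-y*np.sin(YAW),O[1]+x*np.sin(YAW)+y*np.cos(YAW),z])
def go(target,yaw=None):
    s=manip.get_state();x,y,z,w=s["tcp_rot"];a=np.arctan2(2*(x*y+z*w),1-2*(y*y+z*z));d=np.array(target)-s["tool_pos"]
    print("tcp",np.round(s["tool_pos"],4),"a",round(a,4),"tool shift",np.round([d[0]*np.cos(a)+d[1]*np.sin(a),d[0]*np.sin(a)-d[1]*np.cos(a),-d[2]],4),"roll",round(a-(YAW if yaw is None else yaw),3))
E
python3 - <<'E'
from h import *
np.set_printoptions(precision=4,suppress=True)
for n in("top","side"):
    c=load(n);P=cloud(c);T=trayframe(P);R=rackframe(P);ok=c["depth"]>0
    print(n)
    pts=T[ok&(np.abs(T[...,1])<.15)&(T[...,0]>-.04)&(T[...,0]<.04)&(T[...,2]>-.03)&(T[...,2]<.04)]
    for k in(0,2.99,3.01,5):
        y0=(k-2.5)*.043
        f=pts[(abs(pts[:,1]-y0)<.012)]; g=f[(f[:,2]>.014)&(f[:,2]<.028)]
        b=f[(abs(f[:,0])<.012)&(f[:,2]<.012)]
        fr=g[g[:,0]<-.008];re=g[g[:,0]>.012]
        print(k,"front",np.median(fr,0),len(fr),fr[:,0].min() if len(fr) else 0,"rear",np.median(re,0),len(re),"floor",np.median(b,0) if len(b) else 0,len(b))
    # y extents of tray at the top rim
    g=pts[(abs(pts[:,0])<.012)&(pts[:,2]>.014)&(pts[:,2]<.027)]
    ys=np.sort(g[:,1]);print("rim y clusters",ys[:8],ys[-8:], ys[(ys<-.08)][-5:], ys[ys>.08][:5])
    # foot extents
    f=R[ok&(abs(R[...,2]+.028)<.0035)&(abs(R[...,0])<.09)&(abs(R[...,1])<.17)]
    # bar
    b=R[ok&(abs(R[...,1])<.14)&(R[...,2]>.095)&(R[...,2]<.13)&(abs(R[...,0])<.06)&(R[...,0]>0)]
    if len(b)>20: print("bar fit",np.polyfit(b[:,1],b[:,0],1),"y",b[:,1].min(),b[:,1].max(),"z",np.percentile(b[:,2],[5,50,95]))
    for ce,s,m in blobs(c,(75,100,60),(92,255,255)):
        q=T[m&ok]; 
        if s[4]<700 and abs(q.mean(0)[1])<.15: print("cap",q.mean(0),"top z",np.percentile(q[:,2],90),"min",np.percentile(q[:,2],5), "y mid",(np.percentile(q[:,1],2)+np.percentile(q[:,1],98))/2)
go([.4525,.0907,.12])
E
```

```text
top
0 front [-0.0205 -0.1087  0.021 ] 47 -0.023886060206780257 rear [ 0.0214 -0.1069  0.0212] 54 floor [-0.0004 -0.1081 -0.0003] 181
2.99 front [-0.0166  0.0223  0.0207] 124 -0.02338637525709403 rear [0.02   0.022  0.0195] 81 floor 0 0
3.01 front [-0.0167  0.0223  0.0207] 123 -0.02338637525709403 rear [0.0199 0.0223 0.0195] 86 floor 0 0
5 front [-0.02    0.1088  0.0205] 46 -0.022822648883863074 rear [0.0219 0.1072 0.0203] 48 floor [ 0.0003  0.108  -0.0002] 188
rim y clusters [-0.1354 -0.1346 -0.1346 -0.1342 -0.1342 -0.1341 -0.1341 -0.134 ] [0.1341 0.1341 0.1341 0.1341 0.1341 0.1342 0.1343 0.1345] [-0.0837 -0.0836 -0.0834 -0.0833 -0.0833] [0.0803 0.0854 0.0854 0.0854 0.0854]
bar fit [0.0027 0.0233] y -0.1398881422259603 0.13999524445792644 z [0.1072 0.1116 0.1227]
cap [-0.0033  0.0643  0.0589] top z 0.06134163459183013 min 0.056245019628216555 y mid 0.06388516249935233
cap [-0.0035 -0.0214  0.059 ] top z 0.06176671998571187 min 0.055802989701721484 y mid -0.021431259948683404
cap [-0.0033 -0.0641  0.0596] top z 0.06182372996243367 min 0.05645320398221421 y mid -0.06438545352931573
cap
[... 608 characters left out ...]
1309 0.1318 0.1325 0.1344] [-0.0805 -0.0805 -0.0803 -0.0802 -0.08  ] [0.0805 0.0819 0.0831 0.0836 0.1238]
bar fit [0.0019 0.0202] y -0.1399633328474689 0.13931484061313015 z [0.1076 0.1121 0.1233]
cap [-0.0042  0.0577  0.0599] top z 0.06311114241814653 min 0.05471052559108089 y mid 0.06012829838048506
cap [-0.1088  0.0547  0.1111] top z 0.11596553092406708 min 0.10488243872622144 y mid 0.05746088033481414
cap [-0.0047 -0.0273  0.0602] top z 0.06289999259023508 min 0.054159276665123095 y mid -0.024636411507021914
cap [-0.0049 -0.0704  0.0602] top z 0.06311184590756283 min 0.054641187113890856 y mid -0.06807232548927751
tcp [ 0.1393 -0.5058  0.2307] a 0.2688 tool shift [ 0.4603 -0.4919  0.1107] roll 0.229
  return _methods._mean(a, axis=axis, dtype=dtype,
  ret = um.true_divide(
```

Request:
{"name": "arm_command", "arguments": {
  "series": [
    [[0,0,0],0.115],
    [[0,0,0],0.114],
    [[0.0305,-0.053,0],0],
    [[0.0305,-0.053,0],0],
    [[0.0305,-0.053,0],0]
  ],
  "claw": 0.2
}}

```text
clock: 0.72
tool_pos: [0.2248, -0.3419, 0.2309]
tcp_rot: [1.0, 0.019, -0.0, -0.0]
ft_force: [0.6, -0.1, 0.4]
gripper_width: 0.0513
grip_force: 0.0
```

Request:
{"name": "arm_command", "arguments": {
  "series": [
    [[0.0305,-0.053,0],0],
    [[0.0305,-0.053,0],0],
    [[0.0305,-0.053,0],0],
    [[0.0305,-0.053,0],0],
    [[0.0305,-0.053,0],0]
  ]
}}

```text
clock: 1.35
tool_pos: [0.3668, -0.0708, 0.2314]
tcp_rot: [1.0, 0.02, 0.0, 0.0]
ft_force: [1.0, -1.3, 0.4]
gripper_width: 0.0512
grip_force: 0.0
```

Request:
{"name": "arm_command", "arguments": {
  "series": [
    [[0.0305,-0.053,0],0],
    [[0.0305,-0.053,0],0],
    [[0.0305,-0.053,0],0],
    [[0,0,0.05],0],
    [[0,0,0.05],0]
  ]
}}

```text
clock: 1.98
tool_pos: [0.4541, 0.0525, 0.1305]
tcp_rot: [0.999, 0.047, -0.001, -0.017]
ft_force: [1.3, -0.2, -0.7]
gripper_width: 0.0512
grip_force: 0.0
```

```bash
sed -i 's/O=np.array.*/O=np.array([.6042,.0345,.030])/' h.py
python3 - <<'E'
from h import *
go([.4515,.0897,.051]);s=manip.get_state();print(s["clock"],s["gripper_width"],s["ft_force"])
E
```

```text
tcp [0.4541 0.0525 0.1305] a 0.0935 tool shift [ 0.0009 -0.0373  0.0795] roll 0.053
1.975 0.051215676757102625 [ 1.30131538 -0.16484657 -0.6986328 ]
```

Request:
{"name": "arm_command", "arguments": {
  "series": [
    [[0,0,0],0],
    [[0,0,0],0]
  ]
}}

```text
clock: 2.22
tool_pos: [0.4544, 0.052, 0.1333]
tcp_rot: [0.999, 0.046, -0.0, -0.017]
ft_force: [0.9, 0.1, 0.9]
gripper_width: 0.0512
grip_force: 0.0
```

Run:
```python
from h import *
go([.4515,.0897,.051]);s=manip.get_state();print(s["clock"],s["joint_pos"],s["dq"],s["tcp_rot"])
```

```text
tcp [0.4544 0.052  0.1333] a 0.0922 tool shift [ 0.0006 -0.0378  0.0823] roll 0.052
2.225 [ 0.09115607  0.18066091 -0.35137945  1.03815098  0.03385617  3.140565  ] [-0.00161119 -0.01863567  0.02077277 -0.00281017  0.00090006  0.00071134] [ 9.98794552e-01  4.60740517e-02 -4.60418166e-04 -1.69237178e-02]
```

Request:
{"name": "arm_command", "arguments": {
  "series": [
    [[0,0,0],-0.184],
    [[0,0,0],-0.184],
    [[0,0,0],-0.184],
    [[0,0,0],-0.184],
    [[0,0,0],-0.184]
  ]
}}

```text
clock: 2.85
tool_pos: [0.4553, 0.0519, 0.1345]
tcp_rot: [0.873, 0.487, 0.009, -0.015]
ft_force: [0.6, -0.4, 0.4]
gripper_width: 0.0511
grip_force: 0.0
```

Request:
{"name": "arm_command", "arguments": {
  "series": [
    [[0,0,0],-0.184],
    [[0,0,0],-0.184],
    [[0,0,0],-0.184],
    [[0,0,0],-0.184],
    [[0,0,0],-0.184]
  ]
}}

```text
clock: 3.48
tool_pos: [0.4553, 0.0519, 0.1345]
tcp_rot: [0.566, 0.824, 0.014, -0.009]
ft_force: [0.8, 0.9, 0.6]
gripper_width: 0.0515
grip_force: 0.0
```

Request:
{"name": "arm_command", "arguments": {
  "series": [
    [[0,0,0],-0.184],
    [[0,0,0],-0.184],
    [[0,0,0],-0.184],
    [[0,0,0],-0.184],
    [[0,0,0],-0.184]
  ]
}}

```text
clock: 4.1
tool_pos: [0.4553, 0.052, 0.1344]
tcp_rot: [0.141, 0.99, 0.017, -0.002]
ft_force: [-0.6, 0.9, -0.8]
gripper_width: 0.051
grip_force: 0.0
```

Request:
{"name": "arm_command", "arguments": {
  "series": [
    [[0,0,0],-0.184],
    [[0,0,0],-0.15]
  ]
}}

```text
clock: 4.35
tool_pos: [0.4553, 0.0519, 0.1345]
tcp_rot: [-0.025, 1.0, 0.017, 0.001]
ft_force: [-0.5, 0.2, -0.1]
gripper_width: 0.051
grip_force: 0.0
```

Run:
```python
from h import *
go([.4515,.0897,.051]);s=manip.get_state();print(s["clock"],s["joint_pos"],s["dq"],s["tcp_rot"])
```

```text
tcp [0.4553 0.0519 0.1345] a -3.0918 tool shift [0.0019 0.0379 0.0835] roll -3.132
4.35 [ 0.09092253  0.17898594 -0.35031399  1.03787624  0.03387415  0.04119628] [ 3.67237094e-04 -4.02394772e-04 -1.37101014e-03 -6.07454320e-04
 -1.11723974e-03 -1.17725362e+00] [-2.48876058e-02  9.99545144e-01  1.70187654e-02  6.87886899e-04]
```

Request:
{"name": "arm_command", "arguments": {
  "series": [
    [[0.002,0.035,0.0],0],
    [[0,0,0.03],0],
    [[0,0,0],0]
  ]
}}

```text
clock: 4.72
tool_pos: [0.45, 0.088, 0.1039]
tcp_rot: [-0.023, 1.0, 0.017, -0.001]
ft_force: [-0.1, -0.1, -0.3]
gripper_width: 0.0513
grip_force: 0.0
```

```bash
cat >> h.py <<'E'
from scipy.spatial.transform import Rotation as Rot
def go(target=None,yaw=None):
    s=manip.get_state();M=Rot.from_quat(s["tcp_rot"]).as_matrix();a=np.arctan2(M[1,0],M[0,0])
    print("t %.2f"%s["clock"],"tcp",np.round(s["tool_pos"],4),"a",round(a,4),"zaxis",np.round(M[:,2],3),"ft",np.round(s["ft_force"],1),"w",round(s["gripper_width"],4),"gf",round(s["grip_force"],1))
    if target is not None:
        d=np.array(target)-s["tool_pos"]; print("tool shift",np.round(M.T@d,4),"roll",round((a-YAW+np.pi/2)%np.pi-np.pi/2,3))
E
python3 -c "
from h import *
go([.4515,.0897,.051])"
```

```text
t 4.72 tcp [0.45   0.088  0.1039] a -3.0965 zaxis [-0.004  0.034 -0.999] ft [-0.1 -0.1 -0.3] w 0.0513 gf 0.0
tool shift [-0.0017 -0.0001  0.0529] roll 0.005
```

Request:
{"name": "arm_command", "arguments": {
  "series": [
    [[-0.0015,0,0.027],0.005],
    [[0,0,0.026],0],
    [[0,0,0],0]
  ]
}}

```text
clock: 5.1
tool_pos: [0.4513, 0.0893, 0.0507]
tcp_rot: [-0.02, 1.0, 0.017, -0.002]
ft_force: [-0.0, 0.7, -0.1]
gripper_width: 0.0513
grip_force: 0.0
```

Request:
{"name": "arm_command", "arguments": {
  "series": [
    [[0,0,0],0],
    [[0,0,0],0],
    [[0,0,0],0],
    [[0,0,0],0],
    [[0,0,0],0]
  ],
  "claw": -1
}}

```text
clock: 5.72
tool_pos: [0.4527, 0.0899, 0.052]
tcp_rot: [-0.02, 1.0, 0.017, 0.0]
ft_force: [-0.7, -0.4, 8.7]
gripper_width: 0.0192
grip_force: 58.4
```

```bash
python3 -c "
from h import *
go([.4515,.0897,.051])
c=viewer.capture('side');cv2.imwrite('pics/g1.png',cv2.resize(c['frame'][180:330,220:420,::-1],None,fx=4,fy=4))"
```

```text
t 5.72 tcp [0.4527 0.0899 0.052 ] a -3.1019 zaxis [-0.     0.034 -0.999] ft [-0.7 -0.4  8.7] w 0.0192 gf 58.4
tool shift [ 0.0012 -0.0001  0.001 ] roll -0.0
```

View pics/g1.png

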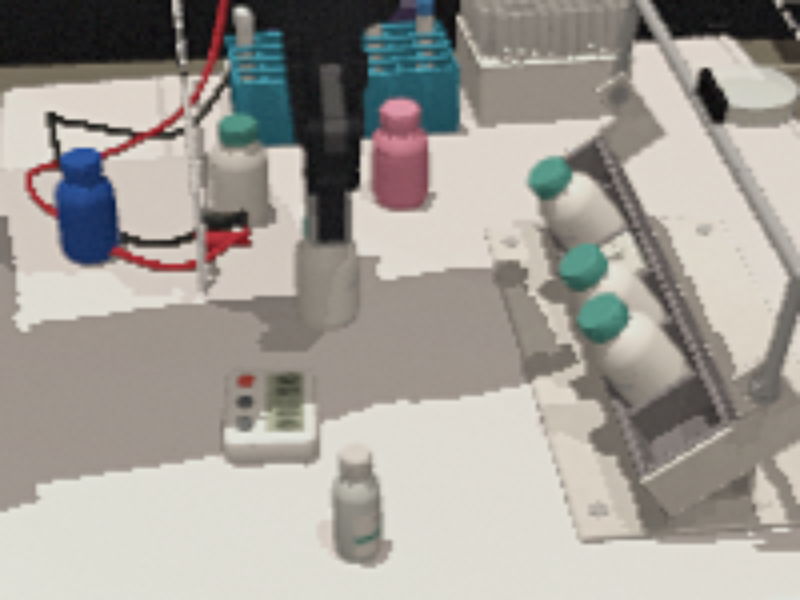

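Request:
{"name": "arm_command", "arguments": {
  "series": [
    [[0,0,-0.04],0],
    [[0,0,-0.04],0],
    [[0,0,-0.04],0],
    [[0,0,0],0]
  ]
}}

```text
clock: 6.28
tool_pos: [0.4538, 0.0859, 0.1738]
tcp_rot: [-0.02, 1.0, 0.017, 0.002]
ft_force: [0.3, 0.6, -0.9]
gripper_width: 0.019
grip_force: 58.9
```

```bash
python3 -c "
from h import *
print(world(-.0075,-.1075,.165));go(world(-.0075,-.1075,.165))
c=viewer.capture('side');cv2.imwrite('pics/g2.png',cv2.resize(c['frame'][130:280,220:420,::-1],None,fx=4,fy=4))"
```

```text
[ 0.60100485 -0.07321393  0.165     ]
t 6.28 tcp [0.4538 0.0859 0.1738] a -3.102 zaxis [ 0.003  0.035 -0.999] ft [ 0.3  0.6 -0.9] w 0.019 gf 58.9
tool shift [-0.1407 -0.165   0.0037] roll -0.0
```

View pics/g2.png

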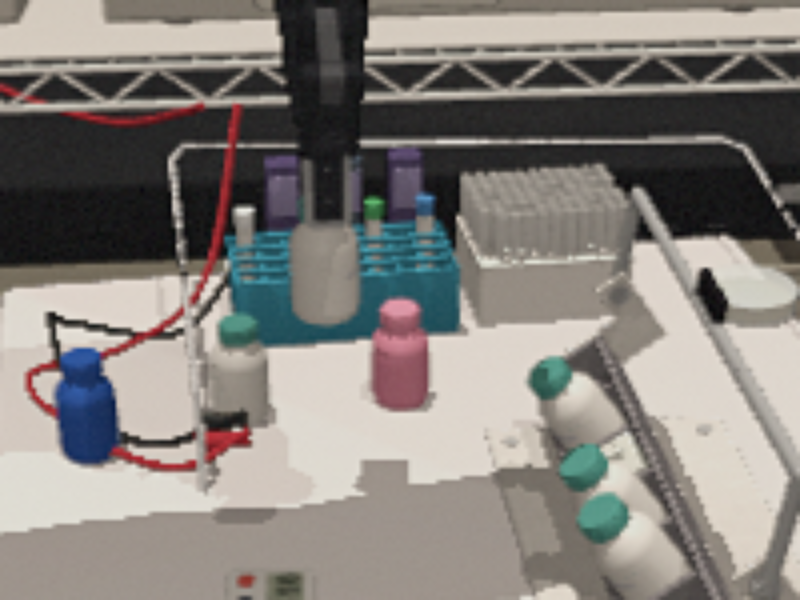

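Request:
{"name": "arm_command", "arguments": {
  "series": [
    [[-0.035,-0.041,0.001],0],
    [[-0.035,-0.041,0.001],0],
    [[-0.035,-0.041,0.001],0],
    [[-0.0355,-0.042,0.001],0],
    [[0,0,0],0]
  ]
}}

```text
clock: 6.95
tool_pos: [0.6, -0.0761, 0.1578]
tcp_rot: [-0.018, 1.0, 0.017, -0.002]
ft_force: [-0.3, 0.3, 0.1]
gripper_width: 0.019
grip_force: 59.0
```

Request:
{"name": "arm_command", "arguments": {
  "series": [
    [[0,0,0.025],0],
    [[0,0,0.02],0],
    [[0,0,0],0]
  ]
}}

```text
clock: 7.32
tool_pos: [0.5965, -0.0711, 0.1132]
tcp_rot: [-0.02, 1.0, 0.017, -0.004]
ft_force: [0.5, 0.2, -0.7]
gripper_width: 0.0189
grip_force: 59.0
```

```bash
python3 -c "
from h import *
go(world(-.0075,-.1075,.112))
c=viewer.capture('side');cv2.imwrite('pics/g3.png',cv2.resize(c['frame'][170:320,280:480,::-1],None,fx=4,fy=4))"
```

```text
t 7.33 tcp [ 0.5965 -0.0711  0.1132] a -3.1014 zaxis [-0.008  0.034 -0.999] ft [ 0.5  0.2 -0.7] w 0.0189 gf 59.0
tool shift [-0.0044 -0.0023  0.0011] roll 0.0
```

View pics/g3.png

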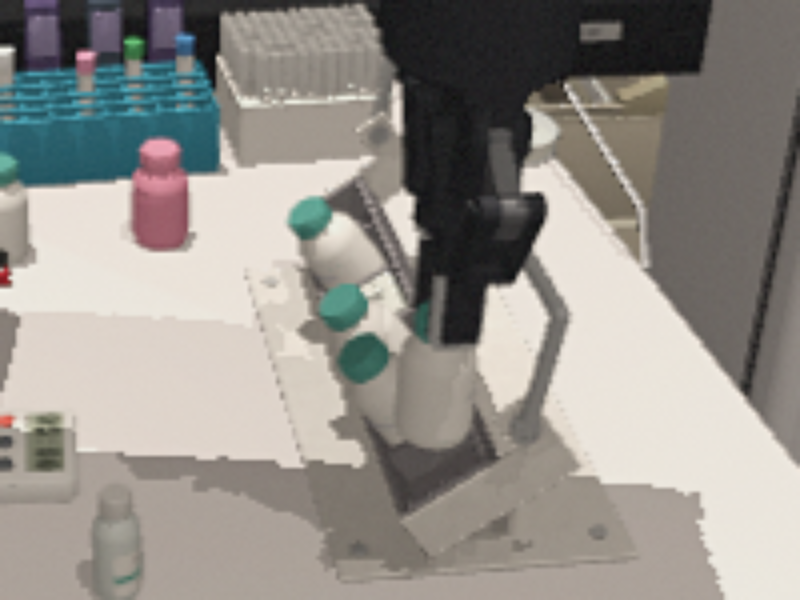

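Request:
{"name": "arm_command", "arguments": {
  "series": [
    [[-0.0045,-0.0023,-0.002],0],
    [[0,0,0.006],0],
    [[0,0,0.003],0]
  ]
}}

```text
clock: 7.75
tool_pos: [0.6048, -0.0741, 0.1119]
tcp_rot: [-0.02, 1.0, 0.016, 0.001]
ft_force: [-9.2, 1.0, 43.0]
gripper_width: 0.0189
grip_force: 63.6
```

```bash
python3 -c "
from h import *
go(world(-.0075,-.1075,.112))"
```

```text
t 7.75 tcp [ 0.6048 -0.0741  0.1119] a -3.1021 zaxis [ 0.002  0.033 -0.999] ft [-9.2  1.  43. ] w 0.0189 gf 63.6
tool shift [ 0.0038  0.0011 -0.0001] roll -0.001
```

Request:
{"name": "arm_command", "arguments": {
  "series": [
    [[0.005,0,0.001],0],
    [[0.005,0,0.002],0],
    [[0.005,0,0.002],0],
    [[0.004,0,0.002],0]
  ]
}}

```text
clock: 8.25
tool_pos: [0.5841, -0.0744, 0.1015]
tcp_rot: [-0.02, 1.0, 0.017, -0.001]
ft_force: [-0.0, 0.5, -0.6]
gripper_width: 0.0191
grip_force: 64.5
```

```bash
python3 -c "
from h import *
go(world(-.0075,-.1075,.112))
c=viewer.capture('side');cv2.imwrite('pics/g4.png',cv2.resize(c['frame'][170:320,280:480,::-1],None,fx=4,fy=4))"
```

```text
t 8.25 tcp [ 0.5841 -0.0744  0.1015] a -3.1019 zaxis [-0.003  0.034 -0.999] ft [-0.   0.5 -0.6] w 0.0191 gf 64.5
tool shift [-0.017   0.0008 -0.0105] roll -0.0
```

View pics/g4.png

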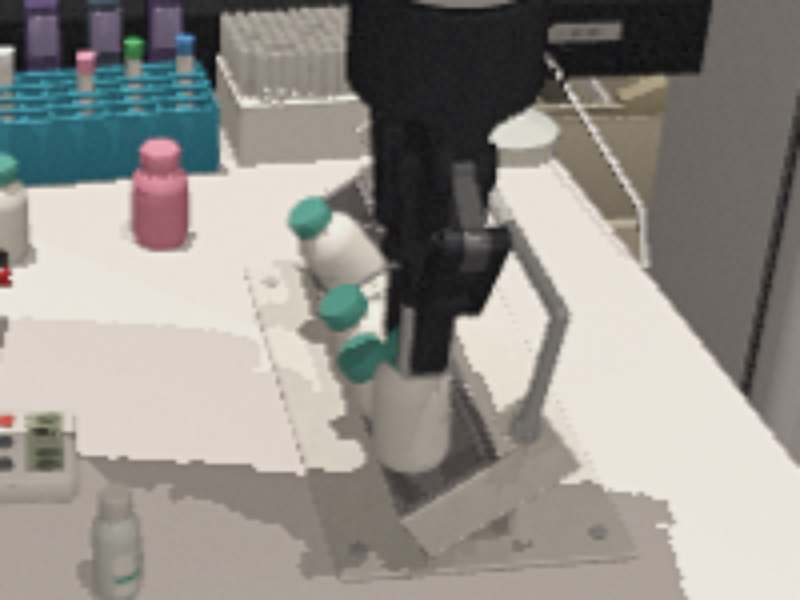

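Request:
{"name": "arm_command", "arguments": {
  "series": [
    [[0,0,-0.014],0],
    [[-0.012,0,0],0],
    [[0,0,0.0],0]
  ]
}}

```text
clock: 8.68
tool_pos: [0.5976, -0.0743, 0.1151]
tcp_rot: [-0.02, 1.0, 0.017, -0.001]
ft_force: [0.4, -0.0, -0.4]
gripper_width: 0.0189
grip_force: 64.5
```

```bash
python3 -c "
from h import *
go(world(-.009,-.1075,.1125))"
```

```text
t 8.68 tcp [ 0.5976 -0.0743  0.1151] a -3.1016 zaxis [-0.002  0.034 -0.999] ft [ 0.4 -0.  -0.4] w 0.0189 gf 64.5
tool shift [-0.002   0.0008  0.0027] roll 0.0
```

Request:
{"name": "arm_command", "arguments": {
  "series": [
    [[-0.002,0,0.003],0],
    [[0,0,0],0]
  ]
}}

```text
clock: 8.93
tool_pos: [0.5978, -0.074, 0.1114]
tcp_rot: [-0.02, 1.0, 0.017, -0.002]
ft_force: [-0.6, 0.1, -0.1]
gripper_width: 0.0187
grip_force: 64.5
```

Request:
{"name": "arm_command", "arguments": {
  "series": [
    [[0,0,0],0],
    [[0,0,0],0]
  ],
  "claw": -0.54
}}

```text
clock: 9.18
tool_pos: [0.598, -0.0741, 0.1121]
tcp_rot: [-0.02, 1.0, 0.017, -0.002]
ft_force: [-1.0, -0.7, -0.1]
gripper_width: 0.0197
grip_force: 47.3
```

Request:
{"name": "arm_command", "arguments": {
  "series": [
    [[0,0,0.002],0],
    [[0,0,0],0]
  ],
  "claw": -0.5
}}

```text
clock: 9.43
tool_pos: [0.598, -0.074, 0.1101]
tcp_rot: [-0.02, 1.0, 0.017, -0.002]
ft_force: [-0.1, 0.2, 0.8]
gripper_width: 0.0217
grip_force: 15.8
```

Request:
{"name": "arm_command", "arguments": {
  "series": [
    [[0,0,0],0],
    [[0,0,0],0]
  ],
  "claw": -0.48
}}

```text
clock: 9.68
tool_pos: [0.5981, -0.074, 0.1101]
tcp_rot: [-0.02, 1.0, 0.017, -0.001]
ft_force: [-0.4, -0.2, 0.1]
gripper_width: 0.0222
grip_force: 2.9
```

Request:
{"name": "arm_command", "arguments": {
  "series": [
    [[0,0,0.002],0],
    [[0.001,0,0.002],0],
    [[0.002,0,0.001],0],
    [[0,0,0],0]
  ],
  "claw": -0.487
}}

```text
clock: 10.18
tool_pos: [0.5949, -0.074, 0.1053]
tcp_rot: [-0.02, 1.0, 0.017, -0.001]
ft_force: [-1.4, -0.2, 5.5]
gripper_width: 0.0224
grip_force: 5.9
```

```bash
python3 -c "
from h import *
go(world(-.0075,-.1075,.112))
c=viewer.capture('side');cv2.imwrite('pics/g5.png',cv2.resize(c['frame'][200:310,320:460,::-1],None,fx=5,fy=5))"
```

```text
t 10.18 tcp [ 0.5949 -0.074   0.1053] a -3.1019 zaxis [-0.003  0.034 -0.999] ft [-1.4 -0.2  5.5] w 0.0224 gf 5.9
tool shift [-0.0061  0.0007 -0.0066] roll -0.0
```

View pics/g5.png

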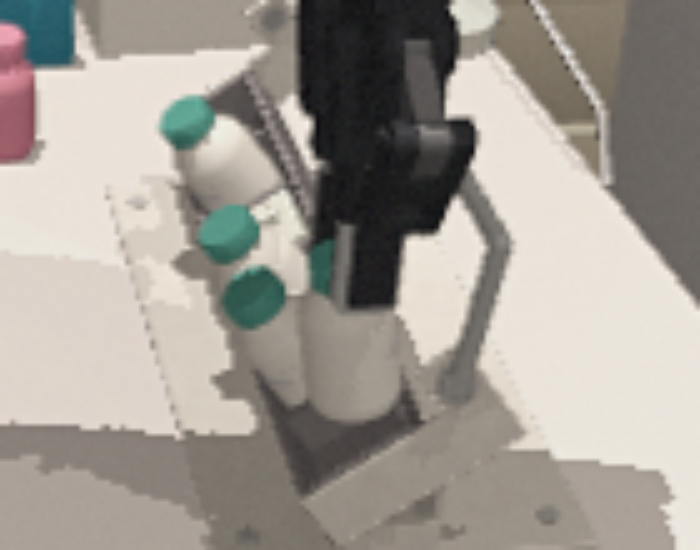

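Request:
{"name": "arm_command", "arguments": {
  "series": [
    [[0.003,0,0.0015],0],
    [[0.003,0,0.0015],0],
    [[0.003,0,0.0015],0]
  ]
}}

```text
clock: 10.6
tool_pos: [0.5858, -0.0741, 0.1002]
tcp_rot: [-0.02, 1.0, 0.017, -0.002]
ft_force: [0.4, 0.1, -0.0]
gripper_width: 0.0219
grip_force: 6.2
```

```bash
cat >> h.py <<'E'
def tilt():  # rough lean of the lower (white) body of the bottle in the nearest pocket via the depth cloud of the side view
    c=viewer.capture('side');P=cloud(c);r=rackframe(P);ok=(c["depth"]>0)&(c["frame"].min(-1)>90)
    m=ok&(abs(r[...,1]+.1075)<.02)&(r[...,2]>.0)&(r[...,2]<.12)&(r[...,0]>-.07)&(r[...,0]<.03)
    q=r[m]; g=cv2.cvtColor(c["frame"],cv2.COLOR_RGB2HSV); t=cv2.inRange(g,(75,100,40),(92,255,255))>0
    cap=r[t&(abs(r[...,1]+.1075)<.02)]
    print("n",len(q),"cap",np.round(cap.mean(0),4) if len(cap) else None,len(cap))
    for z in np.arange(0,.1,.008):
        k=q[abs(q[:,2]-z)<.004]
        if len(k)>4: print("z %.3f x %.4f..%.4f"%(z+.03,*np.percentile(k[:,0],[3,97])),end="; ")
    print()
E
python3 -c "
from h import *
go(); tilt()"
```

```text
t 10.60 tcp [ 0.5858 -0.0741  0.1002] a -3.1018 zaxis [-0.004  0.034 -0.999] ft [ 0.4  0.1 -0. ] w 0.0219 gf 6.2
n 555 cap [-0.0356 -0.1104  0.08  ] 38
z 0.038 x -0.0332..0.0191; z 0.054 x -0.0312..-0.0076; z 0.062 x -0.0334..0.0032; z 0.070 x -0.0348..-0.0025; z 0.078 x -0.0372..-0.0049; z 0.086 x -0.0385..-0.0075; z 0.094 x -0.0385..-0.0110; z 0.102 x -0.0368..-0.0144; z 0.110 x -0.0365..-0.0201; z 0.118 x -0.0349..-0.0128; z 0.126 x -0.0350..-0.0206;
```

Request:
{"name": "arm_command", "arguments": {
  "series": [
    [[0.002,0,0.003],0],
    [[0.002,0,0.003],0],
    [[0.002,0,0.003],0],
    [[0,0,0],0]
  ]
}}

```text
clock: 11.15
tool_pos: [0.5797, -0.0741, 0.0913]
tcp_rot: [-0.02, 1.0, 0.017, -0.002]
ft_force: [0.5, 0.7, -0.6]
gripper_width: 0.0221
grip_force: 6.2
```

```bash
python3 -c "
from h import *
go(world(-.0298,-.1075,.0726)); tilt()"
```

```text
t 11.15 tcp [ 0.5797 -0.0741  0.0913] a -3.1019 zaxis [-0.004  0.034 -0.999] ft [ 0.5  0.7 -0.6] w 0.0221 gf 6.2
tool shift [ 0.0009 -0.0006  0.0187] roll -0.0
n 555 cap [-0.0418 -0.1093  0.0711] 38
z 0.046 x -0.0372..-0.0005; z 0.054 x -0.0393..-0.0084; z 0.062 x -0.0409..-0.0085; z 0.070 x -0.0428..-0.0113; z 0.078 x -0.0453..-0.0132; z 0.086 x -0.0450..-0.0180; z 0.094 x -0.0408..-0.0192; z 0.102 x -0.0409..-0.0199; z 0.110 x -0.0411..-0.0188; z 0.118 x -0.0410..-0.0195; z 0.126 x -0.0410..-0.0378;
```

Request:
{"name": "arm_command", "arguments": {
  "series": [
    [[-0.005,0,0],0],
    [[0,0,0.003],0],
    [[0,0,0.003],0],
    [[0,0,0.003],0]
  ]
}}

```text
clock: 11.7
tool_pos: [0.5852, -0.0736, 0.0825]
tcp_rot: [-0.02, 1.0, 0.017, -0.001]
ft_force: [0.1, 0.1, 2.3]
gripper_width: 0.022
grip_force: 6.9
```

```bash
python3 -c "
from h import *
go(world(-.0298,-.1075,.0726)); tilt()"
```

```text
t 11.70 tcp [ 0.5852 -0.0736  0.0825] a -3.1018 zaxis [-0.003  0.034 -0.999] ft [0.1 0.1 2.3] w 0.022 gf 6.9
tool shift [ 0.0065 -0.0005  0.0099] roll -0.0
n 519 cap [-0.0356 -0.1084  0.0623] 34
z 0.038 x -0.0332..0.0184; z 0.046 x -0.0316..0.0022; z 0.054 x -0.0342..-0.0025; z 0.062 x -0.0363..-0.0039; z 0.070 x -0.0394..-0.0077; z 0.078 x -0.0385..-0.0123; z 0.086 x -0.0396..-0.0137; z 0.094 x -0.0386..-0.0140; z 0.102 x -0.0354..-0.0138; z 0.110 x -0.0353..-0.0136; z 0.118 x -0.0354..-0.0323;
```

Request:
{"name": "arm_command", "arguments": {
  "series": [
    [[0.003,0,0.002],0],
    [[0.002,0,0.003],0],
    [[0.002,0,0.003],0],
    [[0,0,0],0]
  ]
}}

```text
clock: 12.25
tool_pos: [0.5776, -0.0736, 0.0744]
tcp_rot: [-0.02, 1.0, 0.017, -0.002]
ft_force: [0.7, 0.1, -0.7]
gripper_width: 0.0222
grip_force: 7.9
```

```bash
python3 -c "
from h import *
go(world(-.0298,-.1075,.0726)); tilt()"
```

```text
t 12.25 tcp [ 0.5776 -0.0736  0.0744] a -3.1018 zaxis [-0.004  0.034 -0.999] ft [ 0.7  0.1 -0.7] w 0.0222 gf 7.9
tool shift [-0.0011 -0.0006  0.0018] roll -0.0
n 449 cap [-0.0434 -0.1073  0.054 ] 39
z 0.038 x -0.0321..0.0188; z 0.046 x -0.0318..0.0014; z 0.054 x -0.0373..-0.0025; z 0.062 x -0.0426..-0.0052; z 0.070 x -0.0422..-0.0107; z 0.078 x -0.0447..-0.0167; z 0.086 x -0.0428..-0.0268; z 0.094 x -0.0414..-0.0207; z 0.102 x -0.0425..-0.0262; z 0.110 x -0.0431..-0.0393;
```

Request:
{"name": "arm_command", "arguments": {
  "series": [
    [[-0.0018,0,0.0025],0],
    [[-0.0018,0,0.0025],0],
    [[0,0,0],0]
  ]
}}

```text
clock: 12.68
tool_pos: [0.5811, -0.0732, 0.0694]
tcp_rot: [-0.02, 1.0, 0.017, -0.002]
ft_force: [-1.8, 0.4, 3.6]
gripper_width: 0.0217
grip_force: 8.8
```

```bash
python3 -c "
from h import *
go(world(-.0298,-.1075,.0726)); tilt()"
```

```text
t 12.68 tcp [ 0.5811 -0.0732  0.0694] a -3.1018 zaxis [-0.005  0.034 -0.999] ft [-1.8  0.4  3.6] w 0.0217 gf 8.8
tool shift [ 0.0024 -0.0007 -0.0033] roll -0.0
n 405 cap [-0.0399 -0.1083  0.0469] 40
z 0.038 x -0.0331..0.0183; z 0.046 x -0.0333..0.0032; z 0.054 x -0.0392..-0.0015; z 0.062 x -0.0396..-0.0072; z 0.070 x -0.0380..-0.0118; z 0.078 x -0.0424..-0.0178; z 0.086 x -0.0392..-0.0237; z 0.094 x -0.0380..-0.0178; z 0.102 x -0.0391..-0.0367; z 0.110 x -0.0414..-0.0364;
```

Request:
{"name": "arm_command", "arguments": {
  "series": [
    [[-0.001,0,0.0015],0],
    [[0,0,0],0]
  ]
}}

```text
clock: 12.98
tool_pos: [0.5811, -0.0731, 0.0685]
tcp_rot: [-0.02, 1.0, 0.017, -0.003]
ft_force: [-7.2, -0.1, 10.8]
gripper_width: 0.0222
grip_force: 11.7
```

Request:
{"name": "arm_command", "arguments": {
  "series": [
    [[0,0,0],0],
    [[0,0,0],0],
    [[0,0,-0.02],0],
    [[0,0,-0.04],0],
    [[0,0,-0.04],0]
  ],
  "claw": -0.3
}}

```text
clock: 13.6
tool_pos: [0.5828, -0.0766, 0.1687]
tcp_rot: [-0.02, 1.0, 0.017, -0.002]
ft_force: [-0.2, -0.8, 0.7]
gripper_width: 0.0298
grip_force: 0.0
```

```bash
cat >> h.py <<'E'
def caps():
  for n in("top","side"):
    c=viewer.capture(n);T=trayframe(cloud(c))
    for ce,s,m in blobs(c,(75,100,60),(92,255,255)):
        q=T[m&(c["depth"]>0)]
        if len(q) and s[4]<700 and abs(q.mean(0)[1])<.15: print(n,np.round(ce),s[4],"tray",np.round(q.mean(0),4),"top",round(np.percentile(q[:,2],90),4))
E
python3 -c "
from h import *
go([.4067,.1974,.16]); caps()"
```

```text
t 13.60 tcp [ 0.5828 -0.0766  0.1687] a -3.1017 zaxis [-0.004  0.034 -0.999] ft [-0.2 -0.8  0.7] w 0.0298 gf 0.0
tool shift [0.165  0.2803 0.0188] roll -0.0
top [303. 210.] 147 tray [-0.0022  0.0652  0.0584] top 0.061
top [355. 211.] 145 tray [-0.0021 -0.0203  0.0588] top 0.0609
top [381. 212.] 118 tray [-0.0018 -0.0619  0.0588] top 0.0611
top [408. 212.] 116 tray [-0.0007 -0.1052  0.0588] top 0.0608
side [357. 224.] 66 tray [-0.003   0.0587  0.059 ] top 0.0619
side [366. 246.] 90 tray [-0.0038 -0.026   0.0591] top 0.0619
side [371. 259.] 97 tray [-0.0037 -0.0696  0.0594] top 0.0622
side [376. 272.] 110 tray [-0.0031 -0.1112  0.0592] top 0.0622
```

Request:
{"name": "arm_command", "arguments": {
  "series": [
    [[0.0275,0.0467,0],0],
    [[0.0275,0.0467,0],0],
    [[0.0275,0.0467,0],0],
    [[0.0275,0.0467,0],0],
    [[0.0275,0.0467,0],0]
  ],
  "claw": 0.2
}}

```text
clock: 14.32
tool_pos: [0.4351, 0.1523, 0.1758]
tcp_rot: [-0.02, 1.0, 0.017, -0.002]
ft_force: [1.6, 1.1, -0.4]
gripper_width: 0.0512
grip_force: 0.0
```

Request:
{"name": "arm_command", "arguments": {
  "series": [
    [[0.0275,0.0467,0],0],
    [[0,0,0.04],0],
    [[0,0,0.01],0],
    [[0,0,0],0]
  ]
}}

```text
clock: 14.82
tool_pos: [0.4066, 0.1978, 0.1275]
tcp_rot: [-0.02, 1.0, 0.016, -0.002]
ft_force: [-0.4, -0.5, 1.0]
gripper_width: 0.0515
grip_force: 0.0
```

```bash
python3 -c "
from h import *
go([.4067,.1974,.051])
for n in ('top','side'):
  c=viewer.capture(n);P=cloud(c)
  for ce,s,m in blobs(c,(75,100,60),(92,255,255),15):
    q=P[m];q=q[abs(q[:,1]-.2)<.03]
    if len(q)>5: print(n,ce,len(q),q.mean(0),q.max(0))
"
```

```text
t 14.82 tcp [0.4066 0.1978 0.1275] a -3.1025 zaxis [-0.005  0.033 -0.999] ft [-0.4 -0.5  1. ] w 0.0515 gf 0.0
tool shift [-0.0004 -0.003   0.0764] roll -0.001
side [279.55555556 211.79365079] 56 [0.40650796 0.192326   0.05840704] [0.41515573 0.20601147 0.06204013]
```

Request:
{"name": "arm_command", "arguments": {
  "series": [
    [[-0.0005,-0.003,0.03],0],
    [[0,0,0.03],0],
    [[0,0,0.016],0],
    [[0,0,0],0]
  ]
}}

```text
clock: 15.42
tool_pos: [0.4073, 0.1974, 0.0518]
tcp_rot: [-0.019, 1.0, 0.017, -0.002]
ft_force: [0.7, 0.3, -1.4]
gripper_width: 0.0511
grip_force: 0.0
```

Request:
{"name": "arm_command", "arguments": {
  "series": [
    [[0,0,0],0],
    [[0,0,0],0],
    [[0,0,0],0],
    [[0,0,0],0]
  ],
  "claw": -0.53
}}

```text
clock: 15.92
tool_pos: [0.408, 0.1982, 0.053]
tcp_rot: [-0.02, 1.0, 0.017, -0.0]
ft_force: [-0.1, -1.2, 6.9]
gripper_width: 0.0207
grip_force: 25.8
```

Request:
{"name": "arm_command", "arguments": {
  "series": [
    [[0,0,-0.04],0],
    [[0,0,-0.04],0],
    [[0,0,-0.04],0],
    [[0,0,0],0]
  ]
}}

```text
clock: 16.42
tool_pos: [0.4092, 0.1946, 0.175]
tcp_rot: [-0.02, 1.0, 0.018, 0.001]
ft_force: [0.3, 0.0, -0.5]
gripper_width: 0.0208
grip_force: 25.4
```

```bash
python3 -c "
from h import *
go(world(-.009,.1075,.17))
c=viewer.capture('side');cv2.imwrite('pics/k1.png',cv2.resize(c['frame'][130:280,220:420,::-1],None,fx=4,fy=4))"
```

```text
t 16.43 tcp [0.4092 0.1946 0.175 ] a -3.1019 zaxis [ 0.002  0.036 -0.999] ft [ 0.3  0.  -0.5] w 0.0208 gf 25.4
tool shift [-0.1794 -0.0604  0.0034] roll -0.0
```

View pics/k1.png

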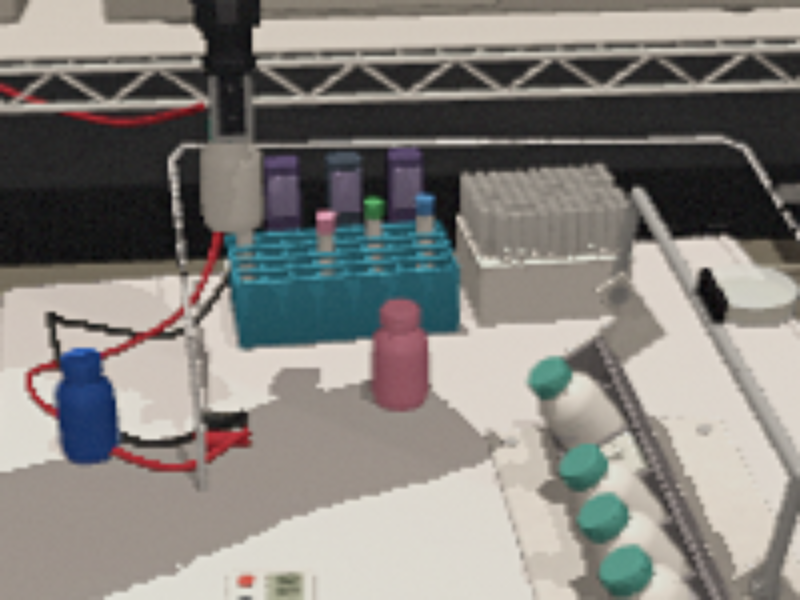

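Request:
{"name": "arm_command", "arguments": {
  "series": [
    [[-0.0448,-0.0152,0],0],
    [[-0.0448,-0.0152,0],0],
    [[-0.0448,-0.0152,0],0],
    [[-0.045,-0.0152,0],0],
    [[0,0,0],0]
  ]
}}

```text
clock: 17.1
tool_pos: [0.591, 0.1391, 0.1668]
tcp_rot: [-0.019, 1.0, 0.017, -0.002]
ft_force: [-0.6, -0.7, -0.2]
gripper_width: 0.0205
grip_force: 25.4
```

Request:
{"name": "arm_command", "arguments": {
  "series": [
    [[0,0,0.025],0],
    [[0,0,0.025],0],
    [[0,0,0],0]
  ]
}}

```text
clock: 17.48
tool_pos: [0.5864, 0.1419, 0.117]
tcp_rot: [-0.02, 1.0, 0.016, -0.004]
ft_force: [-0.2, 0.1, 0.3]
gripper_width: 0.0204
grip_force: 25.4
```

```bash
python3 -c "
from h import *
go(world(-.009,.108,.1125))"
```

```text
t 17.48 tcp [0.5864 0.1419 0.117 ] a -3.1014 zaxis [-0.009  0.033 -0.999] ft [-0.2  0.1  0.3] w 0.0204 gf 25.4
tool shift [-0.0046 -0.0002  0.0044] roll 0.0
```

Same light-grip lever as before: I'll ease the grip, touch the rear wall, then drag forward and down.

Request:
{"name": "arm_command", "arguments": {
  "series": [
    [[-0.0046,0,0],0],
    [[0,0,0.002],0],
    [[0,0,0],0]
  ],
  "claw": -0.487
}}

```text
clock: 17.85
tool_pos: [0.5939, 0.1423, 0.1179]
tcp_rot: [-0.02, 1.0, 0.017, -0.001]
ft_force: [-0.3, -0.3, -0.6]
gripper_width: 0.0218
grip_force: 5.6
```

Request:
{"name": "arm_command", "arguments": {
  "series": [
    [[0,0,0.002],0],
    [[0,0,0.002],0],
    [[0,0,0],0]
  ]
}}

```text
clock: 18.23
tool_pos: [0.5936, 0.1424, 0.1137]
tcp_rot: [-0.02, 1.0, 0.017, -0.001]
ft_force: [-1.2, -0.9, 3.0]
gripper_width: 0.0223
grip_force: 5.8
```

```bash
sed -i 's/def tilt():/def tilt(Y=.1075):/; s/r\[...,1\]+.1075)<.02/r[...,1]-Y)<.02/g; s/(abs(r\[...,1\]-Y)<.02)&(r\[...,2\]>.0)/(abs(r[...,1]-Y)<.02)\&(r[...,2]>.0)/' h.py; python3 -c "
from h import *
go(world(-.009,.108,.1125));tilt()"
```

```text
t 18.23 tcp [0.5936 0.1424 0.1137] a -3.1018 zaxis [-0.003  0.034 -0.999] ft [-1.2 -0.9  3. ] w 0.0223 gf 5.8
tool shift [ 0.0027 -0.0003  0.0012] roll -0.0
n 392 cap [-0.0173  0.1046  0.0885] 9
z 0.038 x -0.0275..0.0194; z 0.062 x -0.0232..0.0024; z 0.070 x -0.0253..0.0035; z 0.078 x -0.0257..0.0056; z 0.086 x -0.0258..0.0049; z 0.094 x -0.0251..0.0039; z 0.102 x -0.0236..0.0045; z 0.110 x -0.0203..0.0004; z 0.118 x -0.0204..0.0033; z 0.126 x -0.0174..0.0026;
```

Request:
{"name": "arm_command", "arguments": {
  "series": [
    [[0.001,0,0.002],0],
    [[0.002,0,0.0015],0],
    [[0.003,0,0.0015],0],
    [[0.003,0,0.0015],0],
    [[0,0,0],0]
  ]
}}

```text
clock: 18.9
tool_pos: [0.5842, 0.1422, 0.1068]
tcp_rot: [-0.02, 1.0, 0.017, -0.002]
ft_force: [-1.6, -0.2, 3.3]
gripper_width: 0.0215
grip_force: 7.4
```

```bash
python3 -c "
from h import *
go(world(-.009,.108,.1125));tilt()"
```

```text
t 18.90 tcp [0.5842 0.1422 0.1068] a -3.1018 zaxis [-0.004  0.034 -0.999] ft [-1.6 -0.2  3.3] w 0.0215 gf 7.4
tool shift [-0.0067 -0.0002 -0.0057] roll -0.0
n 366 cap [-0.0277  0.105   0.0835] 11
z 0.038 x -0.0280..0.0193; z 0.062 x -0.0219..0.0049; z 0.070 x -0.0280..0.0043; z 0.078 x -0.0294..0.0010; z 0.086 x -0.0313..-0.0006; z 0.094 x -0.0325..-0.0015; z 0.102 x -0.0295..-0.0047; z 0.110 x -0.0314..-0.0070; z 0.118 x -0.0280..-0.0103; z 0.126 x -0.0268..-0.0052;
```

Request:
{"name": "arm_command", "arguments": {
  "series": [
    [[0.003,0,0.0018],0],
    [[0.003,0,0.002],0],
    [[0.002,0,0.0015],0],
    [[0,0,0],0]
  ]
}}

```text
clock: 19.45
tool_pos: [0.5763, 0.1421, 0.1014]
tcp_rot: [-0.02, 1.0, 0.017, -0.002]
ft_force: [-0.1, -0.1, 2.1]
gripper_width: 0.0218
grip_force: 7.3
```

```bash
python3 -c "
from h import *
go(world(-.03,.108,.0735));tilt()"
```

```text
t 19.45 tcp [0.5763 0.1421 0.1014] a -3.1018 zaxis [-0.004  0.034 -0.999] ft [-0.1 -0.1  2.1] w 0.0218 gf 7.3
tool shift [ 0.0064 -0.0015  0.0278] roll -0.0
n 340 cap [-0.0358  0.1064  0.0784] 12
z 0.062 x -0.0219..0.0047; z 0.070 x -0.0313..0.0023; z 0.078 x -0.0345..-0.0007; z 0.086 x -0.0362..-0.0044; z 0.094 x -0.0363..-0.0073; z 0.102 x -0.0397..-0.0099; z 0.110 x -0.0375..-0.0174; z 0.118 x -0.0346..-0.0167; z 0.126 x -0.0345..-0.0138;
```

Request:
{"name": "arm_command", "arguments": {
  "series": [
    [[0.003,0,0.002],0],
    [[0.003,0,0.0025],0],
    [[0.002,0,0.002],0],
    [[0,0,0],0]
  ]
}}

```text
clock: 20.0
tool_pos: [0.5682, 0.142, 0.0949]
tcp_rot: [-0.02, 1.0, 0.017, -0.002]
ft_force: [-0.1, -0.3, -0.5]
gripper_width: 0.0219
grip_force: 7.1
```

```bash
python3 -c "
from h import *
go(world(-.03,.108,.0735));tilt()"
```

```text
t 20.00 tcp [0.5682 0.142  0.0949] a -3.1018 zaxis [-0.004  0.034 -0.999] ft [-0.1 -0.3 -0.5] w 0.0219 gf 7.1
tool shift [-0.0017 -0.0016  0.0213] roll -0.0
n 286 cap [-0.0439  0.1064  0.0716] 11
z 0.038 x -0.0274..0.0194; z 0.062 x -0.0375..-0.0035; z 0.070 x -0.0407..-0.0065; z 0.078 x -0.0439..-0.0106; z 0.086 x -0.0440..-0.0138; z 0.094 x -0.0464..-0.0178; z 0.102 x -0.0472..-0.0230; z 0.110 x -0.0435..-0.0232; z 0.118 x -0.0427..-0.0216; z 0.126 x -0.0435..-0.0222;
```

Request:
{"name": "arm_command", "arguments": {
  "series": [
    [[-0.0005,0,0.003],0],
    [[0,0,0.003],0],
    [[0,0,0.003],0],
    [[0,0,0.003],0],
    [[0,0,0],0]
  ]
}}

```text
clock: 20.68
tool_pos: [0.569, 0.1424, 0.0829]
tcp_rot: [-0.02, 1.0, 0.017, -0.002]
ft_force: [0.7, 0.2, -0.0]
gripper_width: 0.0221
grip_force: 7.2
```

```bash
python3 -c "
from h import *
go(world(-.03,.108,.0735));tilt()"
```

```text
t 20.68 tcp [0.569  0.1424 0.0829] a -3.1018 zaxis [-0.004  0.034 -0.999] ft [ 0.7  0.2 -0. ] w 0.0221 gf 7.2
tool shift [-0.0009 -0.0016  0.0094] roll -0.0
n 215 cap [-0.0434  0.1074  0.0593] 11
z 0.046 x -0.0037..0.0158; z 0.054 x -0.0393..-0.0009; z 0.062 x -0.0405..-0.0058; z 0.070 x -0.0435..-0.0107; z 0.078 x -0.0416..-0.0136; z 0.086 x -0.0455..-0.0198; z 0.102 x -0.0417..-0.0215; z 0.110 x -0.0431..-0.0212;
```

Request:
{"name": "arm_command", "arguments": {
  "series": [
    [[0,0,0.003],0],
    [[0,0,0.003],0],
    [[-0.0005,0,0.002],0],
    [[0,0,0],0]
  ]
}}

```text
clock: 21.22
tool_pos: [0.5695, 0.1427, 0.075]
tcp_rot: [-0.02, 1.0, 0.017, -0.002]
ft_force: [1.2, 0.1, -0.8]
gripper_width: 0.0218
grip_force: 7.6
```

```bash
python3 -c "
from h import *
go(world(-.03,.108,.0735));tilt()"
```

```text
t 21.23 tcp [0.5695 0.1427 0.075 ] a -3.1018 zaxis [-0.004  0.034 -0.999] ft [ 1.2  0.1 -0.8] w 0.0218 gf 7.6
tool shift [-0.0004 -0.0016  0.0014] roll -0.0
n 186 cap [-0.0429  0.1075  0.0519] 7
z 0.046 x -0.0035..0.0146; z 0.054 x -0.0275..-0.0004; z 0.062 x -0.0416..-0.0050; z 0.070 x -0.0403..-0.0107; z 0.078 x -0.0460..-0.0150; z 0.086 x -0.0419..0.0052; z 0.094 x -0.0422..-0.0203; z 0.102 x -0.0424..-0.0207; z 0.110 x -0.0426..-0.0240;
```

Request:
{"name": "arm_command", "arguments": {
  "series": [
    [[-0.0015,0,0.0025],0],
    [[-0.0015,0,0.0025],0],
    [[0,0,0],0]
  ]
}}

```text
clock: 21.65
tool_pos: [0.572, 0.1429, 0.07]
tcp_rot: [-0.02, 1.0, 0.017, -0.002]
ft_force: [-1.0, 0.0, 2.0]
gripper_width: 0.0222
grip_force: 8.7
```

```bash
python3 -c "
from h import *
go(world(-.03,.108,.0735));tilt()"
```

```text
t 21.65 tcp [0.572  0.1429 0.07  ] a -3.1018 zaxis [-0.005  0.034 -0.999] ft [-1.  0.  2.] w 0.0222 gf 8.7
tool shift [ 0.0022 -0.0015 -0.0036] roll -0.0
n 158 cap [-0.0407  0.1065  0.0474] 8
z 0.046 x -0.0032..0.0052; z 0.054 x -0.0394..-0.0001; z 0.062 x -0.0381..-0.0064; z 0.070 x -0.0444..-0.0121; z 0.078 x -0.0439..-0.0367; z 0.086 x -0.0398..-0.0176; z 0.094 x -0.0401..-0.0181; z 0.102 x -0.0400..-0.0209;
```

Request:
{"name": "arm_command", "arguments": {
  "series": [
    [[-0.0012,0,0.002],0],
    [[-0.0006,0,0.001],0],
    [[0,0,0],0]
  ]
}}

```text
clock: 22.08
tool_pos: [0.5723, 0.1432, 0.0681]
tcp_rot: [-0.02, 1.0, 0.017, -0.003]
ft_force: [-11.3, 0.1, 18.1]
gripper_width: 0.0215
grip_force: 15.8
```

Request:
{"name": "arm_command", "arguments": {
  "series": [
    [[0,0,0],0],
    [[0,0,0],0],
    [[0,0,-0.02],0],
    [[0,0,-0.05],0],
    [[0,0,-0.05],0]
  ],
  "claw": -0.3
}}

```text
clock: 22.7
tool_pos: [0.5745, 0.139, 0.1878]
tcp_rot: [-0.02, 1.0, 0.017, -0.002]
ft_force: [0.6, 0.3, 0.3]
gripper_width: 0.0304
grip_force: 0.0
```

```bash
python3 -c "
from h import *
go(world(.055,.03,.20)); caps()"
```

```text
t 22.70 tcp [0.5745 0.139  0.1878] a -3.1019 zaxis [-0.005  0.033 -0.999] ft [0.6 0.3 0.3] w 0.0304 gf 0.0
tool shift [-0.0805 -0.0751 -0.015 ] roll -0.0
side [353. 214.] 62 tray [-0.003   0.1035  0.0585] top 0.0618
side [357. 224.] 65 tray [-0.0032  0.0588  0.059 ] top 0.0622
side [366. 246.] 92 tray [-0.0037 -0.0261  0.0594] top 0.0622
side [371. 259.] 99 tray [-0.0038 -0.0695  0.0596] top 0.0621
side [376. 272.] 113 tray [-0.0034 -0.111   0.0591] top 0.0618
```

Request:
{"name": "arm_command", "arguments": {
  "series": [
    [[-0.0375,-0.035,-0.004],0],
    [[-0.0375,-0.035,-0.004],0],
    [[0,0,0],0],
    [[0,0,0],0]
  ],
  "claw": -1
}}

```text
clock: 23.3
tool_pos: [0.652, 0.0719, 0.1914]
tcp_rot: [-0.02, 1.0, 0.017, -0.002]
ft_force: [0.2, 0.0, 0.0]
gripper_width: 0.0001
grip_force: 0.0
```

```bash
cat >> h.py <<'E'
def bar(lo=.04):
    for n in("top","side"):
        c=viewer.capture(n);r=rackframe(cloud(c))+[0,0,.03]
        for a,b in((-.135,-.05),(.06,.135)):
            q=r[(c["depth"]>0)&(r[...,1]>a)&(r[...,1]<b)&(r[...,2]>.08)&(r[...,2]<.16)&(r[...,0]>-.06)&(r[...,0]<.06)&(c["frame"].astype(int).ptp(-1) if False else np.ptp(c["frame"].astype(int),axis=-1))[...].__lt__(25)]
            if len(q)>5: k=q[q[:,2]>np.percentile(q[:,2],98)-.008];print(n,a,len(k),"bar x,z",np.round(np.median(k,0)[[0,2]],4),"zmax",round(q[:,2].max(),4))
E
python3 -c "
from h import *
go(world(.05,.035,.12)); bar()"
```

```text
t 23.30 tcp [0.652  0.0719 0.1914] a -3.1024 zaxis [-0.005  0.034 -0.999] ft [0.2 0.  0. ] w 0.0001 gf 0.0
tool shift [-0.0011 -0.0028  0.0713] roll -0.001
side -0.135 144 bar x,z [0.0209 0.1418] zmax 0.1442
side 0.06 68 bar x,z [0.0214 0.1418] zmax 0.1442
```

Request:
{"name": "arm_command", "arguments": {
  "series": [
    [[-0.001,-0.0028,0.035],0],
    [[0,0,0.036],0],
    [[0,0,0],0],
    [[0.01,0,0],0],
    [[0.01,0,0],0]
  ]
}}

```text
clock: 24.02
tool_pos: [0.6337, 0.0711, 0.1235]
tcp_rot: [-0.02, 1.0, 0.017, 0.0]
ft_force: [1.3, 0.1, 0.3]
gripper_width: 0.0001
grip_force: 0.7
```

Request:
{"name": "arm_command", "arguments": {
  "series": [
    [[0.01,0,0.001],0],
    [[0.01,0,0.001],0],
    [[0.01,0,0.002],0],
    [[0.01,0,0.002],0],
    [[0,0,0],0]
  ]
}}

```text
clock: 24.65
tool_pos: [0.5922, 0.0693, 0.1154]
tcp_rot: [-0.02, 1.0, 0.017, -0.002]
ft_force: [-0.5, -0.1, -0.3]
gripper_width: -0.0001
grip_force: 0.0
```

```bash
python3 -c "
from h import *
go(world(-.01,.035,.112)); bar()"
```

```text
t 24.65 tcp [0.5922 0.0693 0.1154] a -3.1018 zaxis [-0.005  0.034 -0.999] ft [-0.5 -0.1 -0.3] w -0.0001 gf 0.0
tool shift [-0.0006 -0.0004  0.0034] roll -0.0
side -0.135 141 bar x,z [-0.0291  0.1236] zmax 0.1256
side 0.06 66 bar x,z [-0.0288  0.1234] zmax 0.1265
```

Request:
{"name": "arm_command", "arguments": {
  "series": [
    [[0,0,-0.03],0],
    [[0.028,0,0],0],
    [[0,0,0.012],0],
    [[0,0,0.01],0],
    [[0.001,0,0.01],0]
  ]
}}

```text
clock: 25.38
tool_pos: [0.5591, 0.0679, 0.1122]
tcp_rot: [-0.02, 1.0, 0.017, -0.007]
ft_force: [-30.3, -3.0, 19.7]
gripper_width: 0.0
grip_force: 17.4
```

Request:
{"name": "arm_command", "arguments": {
  "series": [
    [[0.002,0,0.008],0],
    [[0.002,0,0.006],0],
    [[0,0,0.003],0],
    [[0,0,0],0]
  ]
}}

```text
clock: 25.88
tool_pos: [0.5572, 0.0684, 0.0943]
tcp_rot: [-0.02, 1.0, 0.017, -0.005]
ft_force: [0.9, 0.5, 0.9]
gripper_width: 0.0001
grip_force: 0.0
```

```bash
python3 -c "
from h import *
go(world(-.042,.035,.0905)); bar()"
```

```text
t 25.88 tcp [0.5572 0.0684 0.0943] a -3.1019 zaxis [-0.011  0.033 -0.999] ft [0.9 0.5 0.9] w 0.0001 gf 0.0
tool shift [-0.0036 -0.0009  0.0037] roll -0.0
side -0.135 157 bar x,z [-0.0419  0.0925] zmax 0.0956
side 0.06 2 bar x,z [-0.0565  0.1479] zmax 0.1483
```

Request:
{"name": "arm_command", "arguments": {
  "series": [
    [[-0.002,0,0.003],0],
    [[0,0,0.002],0],
    [[0,0,0.001],0],
    [[0,0,0],0]
  ]
}}

```text
clock: 26.48
tool_pos: [0.5624, 0.069, 0.0908]
tcp_rot: [-0.02, 1.0, 0.017, -0.001]
ft_force: [-0.0, -0.0, -0.4]
gripper_width: -0.0
grip_force: 0.1
```

```bash
python3 -c "
from h import *
go(world(-.042,.035,.0905)); bar()"
```

```text
t 26.48 tcp [0.5624 0.069  0.0908] a -3.1019 zaxis [-0.003  0.034 -0.999] ft [-0.  -0.  -0.4] w -0.0 gf 0.1
tool shift [ 0.0016 -0.0012  0.0002] roll -0.0
side -0.135 155 bar x,z [-0.042   0.0899] zmax 0.0947
side 0.06 2 bar x,z [-0.0539  0.1406] zmax 0.1439
```

Request:
{"name": "arm_command", "arguments": {
  "series": [
    [[0,0,0.0015],0],
    [[0,0,0.0015],0]
  ]
}}

```text
clock: 26.82
tool_pos: [0.5624, 0.0691, 0.0897]
tcp_rot: [-0.02, 1.0, 0.017, -0.001]
ft_force: [-8.3, -1.8, 30.3]
gripper_width: -0.0001
grip_force: 14.8
```

Request:
{"name": "arm_command", "arguments": {
  "series": [
    [[0,0,0.0015],0],
    [[0,0,0],0]
  ]
}}

```text
clock: 27.08
tool_pos: [0.5625, 0.0691, 0.0896]
tcp_rot: [-0.02, 1.0, 0.017, 0.0]
ft_force: [-10.5, -2.9, 33.0]
gripper_width: 0.0
grip_force: 16.5
```

The bail is on its stop: 33 N and no further motion. I'll lift away and verify.

Request:
{"name": "arm_command", "arguments": {
  "series": [
    [[0,0,-0.03],0],
    [[0,0,-0.05],0],
    [[0.05,0,-0.03],0],
    [[0.06,0,0],0],
    [[0.06,0,0],0]
  ]
}}

```text
clock: 27.7
tool_pos: [0.3911, 0.0586, 0.1967]
tcp_rot: [-0.02, 1.0, 0.017, -0.001]
ft_force: [-0.7, 0.2, 0.8]
gripper_width: -0.0002
grip_force: 0.0
```

Request:
{"name": "arm_command", "arguments": {
  "series": [
    [[0.05,0,0],0],
    [[0,0,0],0],
    [[0,0,0],0]
  ]
}}

```text
clock: 28.08
tool_pos: [0.3435, 0.0568, 0.1971]
tcp_rot: [-0.02, 1.0, 0.017, -0.001]
ft_force: [0.9, 0.0, -0.1]
gripper_width: -0.0
grip_force: 0.0
```

```bash
python3 -c "
from h import *
go(); bar(); caps()
c=viewer.capture('side');cv2.imwrite('pics/e1.png',cv2.resize(c['frame'][180:330,260:460,::-1],None,fx=4,fy=4))"
```

```text
t 28.07 tcp [0.3435 0.0568 0.1971] a -3.1017 zaxis [-0.002  0.034 -0.999] ft [ 0.9  0.  -0.1] w -0.0 gf 0.0
top -0.135 290 bar x,z [-0.0394  0.0888] zmax 0.0965
top 0.06 236 bar x,z [-0.0392  0.089 ] zmax 0.0945
side -0.135 160 bar x,z [-0.0421  0.0899] zmax 0.0958
side 0.06 99 bar x,z [-0.0402  0.0896] zmax 0.0955
top [276. 204.] 48 tray [0.0053 0.1094 0.0578] top 0.0607
top [303. 205.] 44 tray [0.005  0.0654 0.058 ] top 0.0609
top [355. 207.] 47 tray [ 0.0046 -0.02    0.0579] top 0.0607
top [382. 208.] 46 tray [ 0.0044 -0.0625  0.058 ] top 0.0606
top [408. 209.] 53 tray [ 0.0048 -0.1043  0.0582] top 0.0605
top [302. 214.] 29 tray [-0.01    0.066   0.0586] top 0.0596
side [380. 270.] 25 tray [ 0.0038 -0.1103  0.0581] top 0.0615
```

View pics/e1.png

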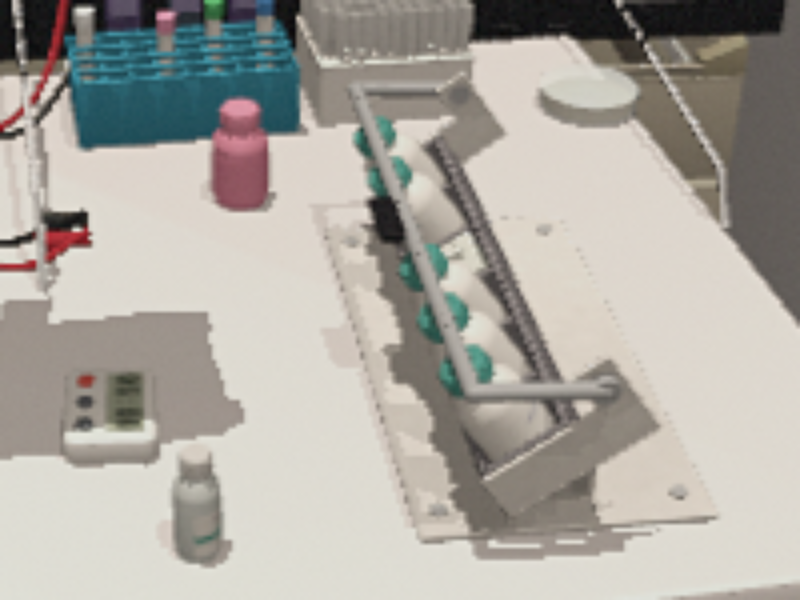

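The picture shows all five bottles seated with the bail lying over the caps (bar from 360,90 to 470,390). The vial (197,510) and the timer (110,410) are in place, and the arm is clear.

```bash
python3 -c "
from bench import ticket
print(ticket.job_done())"
```

```text
the job is handed in; nothing more can be done
None
```

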